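# Weigh the hanging density specimens and pack them away

### The arm

A 7-joint arm with a two-finger parallel gripper is mounted at the origin on the work surface. World frame = base frame: x ahead of the robot, y to its left, z up, the work surface at z = 0. Lengths are in m, angles in rad, forces in N, time in s.
With the tool pointing down it reaches from about 0.425 to 0.925 m from the base axis. Payload 6.8 kg.
Tool frame: the origin (TCP) lies midway between the tips of the shut fingers; the grasp point (between the pads) lies 19 mm behind it; x points along the fingers, y is the direction in which the jaws open and shut, and the axes are right-handed (so a half turn about x gives the same grasp; the last joint's range is limited). The gripper opens to 85 mm and grips with 20 to 120 N. Pads are 22 mm wide; open, the fingers measure 114 mm over their backs; the gripper's body (76 mm by 85 mm) begins 54 mm behind the grasp point. The pads swing forward as they close: fully open they stand 13 mm farther back than shut.
Start: joints at [-1.266, 0.477, 0.022, 1.555, -0.011, 1.109, -0.083], TCP at [0.271, 0.618, 0.231] pointing down, gripper open.
Joint ranges: [-2.96, 2.96], [-0.34, 2.1], [-1.41, 1.46], [0.24, 2.44], [-1.37, 4.51], [0.17, 1.92], [-2.96, 2.96]. Speed limits (rad/s): [2.39, 2.39, 3.14, 3.14, 3.14, 3.14, 3.14].

### API

Orientations are given as a rotation vector (axis times angle).
In Python, from bench import r, viewer, nets gives the robot as it stands.
- The arm moves only by the shell command python3 -m pendant 'ROWS' [FORCE]. ROWS is JSON, one flat list of numbers, 5 for each row, row after row: the finger opening in mm, from 0 to 85.4, then the shift along the tool's x, y, z in mm, then the turn about the tool's x in rad. A call has 1 to 20 rows; each row shifts and turns the commanded pose from where the row before left it, along the tool's axes as they then stand; what a row does not reach is not made up. A row lasts 1/8 s, in which the tool goes at most 62.5 mm and 10.7 degrees, less where a joint would pass 70% of its speed; a pose out of reach is approached as far as the arm can. A call with a gripper value outside its range is refused whole. The fingers move at their own pace and stop on an object; FORCE is the grip in N (left out, the last holds). Time passes only in rows, so rows that do not move let the fingers close. It gives the time, the measured TCP pose, the force and the opening at its end, in the units of the state.
- r.get_obs(): the state, without advancing time (a new reading comes with each control period).
- viewer.grab_frame(name): name is "side" or "top"; returns (picture, depth): 420x560x3 uint8, red, green, blue; 420x560 float32, m along the optical axis (not along the pixel's ray), 0 where there is no reading.
- viewer.calibration(name): a dict with "mtx" (3x3 intrinsics, pixels), "distortion" ([k1, k2, p1, p2, k3] as OpenCV has them; the pictures are not rectified), "world_to_cam" (4x4, takes a point from world to camera coordinates). Camera axes: x right, y up, looking along -z (the intrinsics and any distortion apply to the point x, -y, -z); pixel columns grow to the right and rows downward; lengths in m; the calibration is good to about 2 mm. A picture is of the moment at which its call begins. calibration takes no time and is no camera call.
- r.hand_in(): hands the job in, once; it reports no verdict.
Trained networks look in the newest picture that a camera, given by its name, has taken for a name from the list of things; names that differ only in an ending like _2 or _b are one class to them, and where a whole thing is asked for, a point or a joint stands for the part that bears it (a point fixed in the world has none). Each returns a list of dicts, best first, with "score" (0 to 1); they miss things now and then, are a little off and sometimes report something else, mostly with a low value. They report only what shows in the picture. A call takes as long as a camera call. They do not tell look-alikes from the thing itself.
- nets.look_for(name, camera): "location" ([x, y, z] in m, in world coordinates, good to about 4 mm: the middle of the surface that is visible of it).
- nets.silhouettes(name, camera): "mask" (420x560 bool, what is visible of it).
The state is a dict: "clock": time; "joints": joint angles; "qvel": joint speeds; "tau": joint torques, N m; "tcp_pos": TCP position; "orientation": TCP orientation; "contact_force": force on the tool from outside, world axes, zero at the start; "moment": the same for the moment, N m; "grip_width": finger opening in m.
Only numpy, scipy, OpenCV 4.12 (cv2) and the standard library are available. Lean on these libraries where they do the work, as an engineer would, in place of code of your own. Each camera call takes 0.05 s, during which the arm holds its last target. There are 200 camera calls.

### The job

Weigh the metal specimens that hang on the peg rack, all together, on the electronic balance: with the pan empty press the green ON, white UNIT and blue TARE keys in that order, one key at a time and fully down, then lift every specimen up off its peg and set it on the pan, and when all of them rest there press the yellow PRINT key. Then move all the specimens into the wooden tray and only after that press the red OFF key. Keep the robot off the magnifier on the end peg and off the pen, caliper, spectacles and beaker.

Things in the scene. Friction and masses are not known exactly. Their poses are not given: they have to be found in the camera images.
- brass_centre (a point): brass specimen, 0.5 kg: block 36 x 36 x 50 mm (x, y, z), this point at its centre; on its top (+z) a wire eye, a ring in the y-z plane, 24 mm inside, wire 5 mm, its centre 40.5 mm and top 57.5 mm above this point. Hangs on one of rack pegs 1 to 3, the peg along its x, 49 mm above this point. 2 or 3 of the 3 specimens are present (None at the start: absent). May stand or lie on pan and in tray.
- copper_centre (a point): copper specimen, 0.55 kg: block 36 x 36 x 50 mm (x, y, z), this point at its centre; on its top (+z) a wire eye, a ring in the y-z plane, 24 mm inside, wire 5 mm, its centre 40.5 mm and top 57.5 mm above this point. Hangs on one of rack pegs 1 to 3, the peg along its x, 49 mm above this point. 2 or 3 of the 3 specimens are present (None at the start: absent). May stand or lie on pan and in tray.
- aluminium_centre (a point): aluminium specimen, 0.18 kg: block 36 x 36 x 50 mm (x, y, z), this point at its centre; on its top (+z) a wire eye, a ring in the y-z plane, 24 mm inside, wire 5 mm, its centre 40.5 mm and top 57.5 mm above this point. Hangs on one of rack pegs 1 to 3, the peg along its x, 49 mm above this point. 2 or 3 of the 3 specimens are present (None at the start: absent). May stand or lie on pan and in tray.
- peg1 (a point): on the axis of peg 2 of 4 (peg 1 right-most) of a fixed wooden rack, 150 mm up, where an eye hangs. Rack x points from peg tips to bar, y to its left; pegs at y -95, 0, 95, 190 mm. Pegs 7 mm thick, level, from the bar (48 mm behind this point, 18 mm high, y -137 to 232, a post near each end) to 22 mm in front, then rising 6 mm over 5 mm: raise an eye 8 to 15 mm, draw it off 45 mm or more to -x.
- pan_centre (a point): middle of the top face of the fixed electronic balance's steel pan, 175 x 175 mm, level, 72 mm above the table. Axes of the balance: -x its front with the key row, y to its left seen from the robot. Balance 320 mm deep, 210 mm wide; beside the pan its housing is 54 mm high.
- key_on_top (a point): ON key of the balance: green spring key, number 1 of 5 from the left as the robot sees it, 38 mm apart, 184 mm in front of the pan's middle. Cap 26 x 24 mm; the point is the middle of its top, 50 mm above the table when up, 10 mm above the deck. Pressed straight down; 1.4 N starts it, 4.5 N brings it fully down 5 mm, it springs back.
- key_on (a joint): travel of the green ON key in m: 0 up, 0.005 fully down; above 0.004 counts as pressed
- key_unit_top (a point): UNIT key of the balance: white spring key, number 2 of 5 from the left as the robot sees it, 38 mm apart, 184 mm in front of the pan's middle. Cap 26 x 24 mm; the point is the middle of its top, 50 mm above the table when up, 10 mm above the deck. Pressed straight down; 1.4 N starts it, 4.5 N brings it fully down 5 mm, it springs back.
- key_unit (a joint): travel of the white UNIT key in m: 0 up, 0.005 fully down; above 0.004 counts as pressed
- key_tare_top (a point): TARE key of the balance: blue spring key, number 3 of 5 from the left as the robot sees it, 38 mm apart, 184 mm in front of the pan's middle. Cap 26 x 24 mm; the point is the middle of its top, 50 mm above the table when up, 10 mm above the deck. Pressed straight down; 1.4 N starts it, 4.5 N brings it fully down 5 mm, it springs back.
- key_tare (a joint): travel of the blue TARE key in m: 0 up, 0.005 fully down; above 0.004 counts as pressed
- key_print_top (a point): PRINT key of the balance: yellow spring key, number 4 of 5 from the left as the robot sees it, 38 mm apart, 184 mm in front of the pan's middle. Cap 26 x 24 mm; the point is the middle of its top, 50 mm above the table when up, 10 mm above the deck. Pressed straight down; 1.4 N starts it, 4.5 N brings it fully down 5 mm, it springs back.
- key_print (a joint): travel of the yellow PRINT key in m: 0 up, 0.005 fully down; above 0.004 counts as pressed
- key_off_top (a point): OFF key of the balance: red spring key, number 5 of 5 from the left as the robot sees it, 38 mm apart, 184 mm in front of the pan's middle. Cap 26 x 24 mm; the point is the middle of its top, 50 mm above the table when up, 10 mm above the deck. Pressed straight down; 1.4 N starts it, 4.5 N brings it fully down 5 mm, it springs back.
- key_off (a joint): travel of the red OFF key in m: 0 up, 0.005 fully down; above 0.004 counts as pressed
- tray_floor (a point): centre of the inner floor, 8 mm above the table, of the loose wooden tray (0.6 kg): 230 x 130 mm outside (along its x, y), 214 x 114 mm inside, walls 22 mm above the inner floor. It may get shoved a few cm during the job.
- magnifier: magnifying glass hanging on the fourth, left-most peg of the rack, 95 mm beyond peg 3; 127 mm tall, lens 67 mm wide; origin at its lowest point; not to be touched
- pen: blue pen, 130 mm, lying on the notebook in front of the rack, origin under its middle; not to be touched
- caliper: steel vernier caliper, 190 mm, lying flat in front of the balance, origin under its middle; not to be touched
- spectacles: spectacles, 140 x 120 x 40 mm, on paper to the right of the robot, origin under the lenses; not to be touched
- beaker: white plastic beaker, 72 mm wide, 85 mm tall, behind and to the right of the balance, origin under its centre; not to be touched
Not all that is in view belongs to the job. Of the things shaped like the part that bears aluminium_centre, the aluminium one is meant.

How it is judged:
On the way, in this order (a step that is already met when the one before it is completed fails the run):
1. the green ON key is pressed fully down, alone (value of joint key_on above 0.004 m and value of joint each of key_unit, key_tare, key_print, key_off below 0.002 m), for 0.1 s.
2. the white UNIT key is pressed fully down, alone (value of joint key_unit above 0.004 m and value of joint each of key_on, key_tare, key_print, key_off below 0.002 m), for 0.1 s.
3. the blue TARE key is pressed fully down, alone, with no specimen on the pan (value of joint key_tare above 0.004 m and value of joint each of key_on, key_unit, key_print, key_off below 0.002 m and not (x of brass_centre in the frame of pan_centre between -0.088 and 0.088 m and y of brass_centre in the frame of pan_centre between -0.088 and 0.088 m and z of brass_centre in the frame of pan_centre between 0.008 and 0.036 m) and not (x of copper_centre in the frame of pan_centre between -0.088 and 0.088 m and y of copper_centre in the frame of pan_centre between -0.088 and 0.088 m and z of copper_centre in the frame of pan_centre between 0.008 and 0.036 m) and not (x of aluminium_centre in the frame of pan_centre between -0.088 and 0.088 m and y of aluminium_centre in the frame of pan_centre between -0.088 and 0.088 m and z of aluminium_centre in the frame of pan_centre between 0.008 and 0.036 m)), for 0.1 s.
4. all the specimens rest on the pan (x of brass_centre in the frame of pan_centre between -0.088 and 0.088 m and y of brass_centre in the frame of pan_centre between -0.088 and 0.088 m and z of brass_centre in the frame of pan_centre between 0.008 and 0.036 m and linear speed of each of brass, copper, aluminium below 0.03 m/s and x of copper_centre in the frame of pan_centre between -0.088 and 0.088 m and y of copper_centre in the frame of pan_centre between -0.088 and 0.088 m and z of copper_centre in the frame of pan_centre between 0.008 and 0.036 m and x of aluminium_centre in the frame of pan_centre between -0.088 and 0.088 m and y of aluminium_centre in the frame of pan_centre between -0.088 and 0.088 m and z of aluminium_centre in the frame of pan_centre between 0.008 and 0.036 m), for 0.3 s.
5. the yellow PRINT key is pressed fully down, alone, with all the specimens resting untouched on the pan (value of joint key_print above 0.004 m and value of joint each of key_on, key_unit, key_tare, key_off below 0.002 m and x of brass_centre in the frame of pan_centre between -0.088 and 0.088 m and y of brass_centre in the frame of pan_centre between -0.088 and 0.088 m and z of brass_centre in the frame of pan_centre between 0.008 and 0.036 m and contact force between the fingers and brass below 0.3 N and x of copper_centre in the frame of pan_centre between -0.088 and 0.088 m and y of copper_centre in the frame of pan_centre between -0.088 and 0.088 m and z of copper_centre in the frame of pan_centre between 0.008 and 0.036 m and contact force between the fingers and copper below 0.3 N and x of aluminium_centre in the frame of pan_centre between -0.088 and 0.088 m and y of aluminium_centre in the frame of pan_centre between -0.088 and 0.088 m and z of aluminium_centre in the frame of pan_centre between 0.008 and 0.036 m and contact force between the fingers and aluminium below 0.3 N), for 0.1 s.
6. all the specimens are in the tray (x of brass_centre in the frame of tray_floor between -0.107 and 0.107 m and y of brass_centre in the frame of tray_floor between -0.057 and 0.057 m and z of brass_centre in the frame of tray_floor between 0.008 and 0.05 m and linear speed of each of brass, copper, aluminium below 0.03 m/s and x of copper_centre in the frame of tray_floor between -0.107 and 0.107 m and y of copper_centre in the frame of tray_floor between -0.057 and 0.057 m and z of copper_centre in the frame of tray_floor between 0.008 and 0.05 m and x of aluminium_centre in the frame of tray_floor between -0.107 and 0.107 m and y of aluminium_centre in the frame of tray_floor between -0.057 and 0.057 m and z of aluminium_centre in the frame of tray_floor between 0.008 and 0.05 m), for 0.3 s.
7. the red OFF key is pressed fully down, alone, with all the specimens in the tray (value of joint key_off above 0.004 m and value of joint each of key_on, key_unit, key_tare, key_print below 0.002 m and x of brass_centre in the frame of tray_floor between -0.107 and 0.107 m and y of brass_centre in the frame of tray_floor between -0.057 and 0.057 m and z of brass_centre in the frame of tray_floor between 0.008 and 0.05 m and contact force between the fingers and brass below 0.3 N and x of copper_centre in the frame of tray_floor between -0.107 and 0.107 m and y of copper_centre in the frame of tray_floor between -0.057 and 0.057 m and z of copper_centre in the frame of tray_floor between 0.008 and 0.05 m and contact force between the fingers and copper below 0.3 N and x of aluminium_centre in the frame of tray_floor between -0.107 and 0.107 m and y of aluminium_centre in the frame of tray_floor between -0.057 and 0.057 m and z of aluminium_centre in the frame of tray_floor between 0.008 and 0.05 m and contact force between the fingers and aluminium below 0.3 N), for 0.1 s.
At the end, for the whole second after the job is handed in: every specimen that was on the rack lies or stands at rest inside the tray (its centre within the tray's inner walls and less than 50 mm above the inner floor), untouched, and all five keys are up again (all of step 6 and contact force between the fingers and brass below 0.3 N and contact force between the fingers and copper below 0.3 N and contact force between the fingers and aluminium below 0.3 N and value of joint each of key_on, key_unit, key_tare, key_print, key_off below 0.002 m).
It fails at once if the robot presses TARE while a specimen is on the pan ((value of joint key_tare above 0.004 m and contact force between the fingers and key_tare above 0.5 N) and ((x of brass_centre in the frame of pan_centre between -0.088 and 0.088 m and y of brass_centre in the frame of pan_centre between -0.088 and 0.088 m and z of brass_centre in the frame of pan_centre between 0.008 and 0.036 m) or (x of copper_centre in the frame of pan_centre between -0.088 and 0.088 m and y of copper_centre in the frame of pan_centre between -0.088 and 0.088 m and z of copper_centre in the frame of pan_centre between 0.008 and 0.036 m) or (x of aluminium_centre in the frame of pan_centre between -0.088 and 0.088 m and y of aluminium_centre in the frame of pan_centre between -0.088 and 0.088 m and z of aluminium_centre in the frame of pan_centre between 0.008 and 0.036 m))).
It fails at once if the robot presses PRINT while a specimen is not on the pan ((value of joint key_print above 0.004 m and contact force between the fingers and key_print above 0.5 N) and (not (x of brass_centre in the frame of pan_centre between -0.088 and 0.088 m and y of brass_centre in the frame of pan_centre between -0.088 and 0.088 m and z of brass_centre in the frame of pan_centre between 0.008 and 0.036 m) or not (x of copper_centre in the frame of pan_centre between -0.088 and 0.088 m and y of copper_centre in the frame of pan_centre between -0.088 and 0.088 m and z of copper_centre in the frame of pan_centre between 0.008 and 0.036 m) or not (x of aluminium_centre in the frame of pan_centre between -0.088 and 0.088 m and y of aluminium_centre in the frame of pan_centre between -0.088 and 0.088 m and z of aluminium_centre in the frame of pan_centre between 0.008 and 0.036 m))).
It fails at once if the robot presses OFF while a specimen is not in the tray ((value of joint key_off above 0.004 m and contact force between the fingers and key_off above 0.5 N) and (not (x of brass_centre in the frame of tray_floor between -0.107 and 0.107 m and y of brass_centre in the frame of tray_floor between -0.057 and 0.057 m and z of brass_centre in the frame of tray_floor between 0.008 and 0.05 m) or not (x of copper_centre in the frame of tray_floor between -0.107 and 0.107 m and y of copper_centre in the frame of tray_floor between -0.057 and 0.057 m and z of copper_centre in the frame of tray_floor between 0.008 and 0.05 m) or not (x of aluminium_centre in the frame of tray_floor between -0.107 and 0.107 m and y of aluminium_centre in the frame of tray_floor between -0.057 and 0.057 m and z of aluminium_centre in the frame of tray_floor between 0.008 and 0.05 m))).
It fails at once if the robot pushes the magnifier or another bystander with more than 3 N (contact force between any of the fingers, the arm and magnifier above 3 N or contact force between any of the fingers, the arm and pen above 3 N or contact force between any of the fingers, the arm and caliper above 3 N or contact force between any of the fingers, the arm and spectacles above 3 N or contact force between any of the fingers, the arm and beaker above 3 N).
Of brass, copper, aluminium only 2 to 3 are there at a start; the rules pass over those that are not, and their reading is None.
At some moment in a run one of tray may be knocked a few centimetres aside while the robot is not near it.
Once in a run the grip may slacken for a moment while it holds something.
It also fails if it takes over 210 s, if anything falls off the work surface, if the arm or the gripper's body presses on something with over 40 N, if the wrist force passes 120 N, or if a joint passes its speed limit or range.

## Working session

There is one attempt and no reset: what is moved stays moved. The work goes in short steps, Python scripts to look and compute and a shell command to move; the robot and the scene stay as the last step left them, time stands still between calls to the robot, and variables do not carry over. Pictures are saved under pics/ and viewed, about 12 in all and at most 16, crops included, and the job is handed in when it is done.

```bash
ls; mkdir -p pics; cat > h.py <<'E'
from bench import r, viewer, nets
import numpy as np, cv2
from scipy.spatial.transform import Rotation as R
def cal(n):
    c=viewer.calibration(n); return np.array(c["mtx"]),np.array(c["distortion"]),np.array(c["world_to_cam"])
def save(n,f,box=None,s=1):
    p,d=viewer.grab_frame(n); q=p[...,::-1]
    if box: q=q[box[1]:box[3],box[0]:box[2]]
    q=cv2.resize(np.ascontiguousarray(q),None,fx=s,fy=s,interpolation=cv2.INTER_CUBIC); cv2.imwrite("pics/"+f,q); return p,d
def cloud(n,d):
    K,D,T=cal(n); h,w=d.shape
    u,v=np.meshgrid(np.arange(w),np.arange(h)); uv=cv2.undistortPoints(np.stack([u,v],-1).reshape(-1,1,2).astype(float),K,D).reshape(h,w,2)
    P=np.stack([uv[...,0]*d,-uv[...,1]*d,-d,np.ones_like(d)],-1)
    W=(P@np.linalg.inv(T).T)[...,:3]; W[d==0]=np.nan; return W
def proj(n,X):
    K,D,T=cal(n); X=np.atleast_2d(X); c=(np.c_[X,np.ones(len(X))]@T.T)[:,:3]*[1,-1,-1]
    return cv2.projectPoints(c,np.zeros(3),np.zeros(3),K,D)[0].reshape(-1,2)
def st():
    o=r.get_obs(); print(o["clock"],np.round(o["tcp_pos"],4),np.round(R.from_rotvec(o["orientation"]).as_matrix(),3).tolist(),np.round(o["contact_force"],1),o["grip_width"])
E
python3 - <<'E'
from h import *
st()
for n in("side","top"):
    save(n,n+"0.png",s=1.4)
    for k in ["brass_centre","copper_centre","aluminium_centre","key_on_top","key_unit_top","key_tare_top","key_print_top","key_off_top","tray_floor","magnifier","pen","caliper","spectacles","beaker","pan_centre","peg1"]:
        try: print(n,k,[(round(x["score"],2),np.round(x["location"],3).tolist(),proj(n,x["location"])[0].round().tolist()) for x in nets.look_for(k,n)[:4]])
        except Exception as e: print(k,e)
E
```

```text
pics
0.0 [0.2706 0.6177 0.2303] [[-0.001, 0.401, 0.916], [-0.002, 0.916, -0.401], [-1.0, -0.002, 0.0]] [ 1.  -0.2 -0. ] 0.08535904658547686
side brass_centre [(0.77, [0.515, 0.301, 0.111], [224.0, 164.0]), (0.21, [0.457, -0.138, 0.051], [285.0, 273.0])]
side copper_centre []
side aluminium_centre [(0.62, [0.678, 0.281, 0.034], [269.0, 168.0]), (0.51, [0.533, 0.208, 0.114], [243.0, 176.0])]
side key_on_top [(0.42, [0.438, 0.011, 0.044], [250.0, 242.0])]
side key_unit_top [(0.61, [0.44, -0.029, 0.05], [258.0, 250.0]), (0.6, [0.512, 0.302, 0.109], [223.0, 164.0])]
side key_tare_top [(0.6, [0.446, -0.056, 0.053], [265.0, 254.0]), (0.44, [0.45, -0.104, 0.05], [276.0, 266.0])]
side key_print_top [(0.59, [0.448, -0.104, 0.05], [275.0, 266.0]), (0.56, [0.439, 0.01, 0.046], [251.0, 242.0])]
side key_off_top [(0.31, [0.451, -0.102, 0.048], [275.0, 266.0]), (0.2, [0.439, 0.012, 0.045], [250.0, 242.0])]
side tray_floor [(0.73, [0.505, -0.317, 0.006], [339.0, 322.0])]
side magnifier [(0.45, [0.467, 0.496, 0.068], [188.0, 150.0])]
side pen []
side caliper [(0.67, [0.368, -0.187, 0.004], [267.0, 31
[... 1135 characters left out ...]
5.0]), (0.4, [0.456, -0.094, 0.052], [306.0, 227.0])]
top key_off_top [(0.69, [0.51, 0.312, 0.127], [176.0, 204.0]), (0.46, [0.455, -0.134, 0.049], [318.0, 228.0])]
top tray_floor [(0.88, [0.511, -0.319, 0.009], [373.0, 214.0])]
top magnifier [(0.69, [0.466, 0.499, 0.086], [122.0, 218.0])]
top pen [(0.67, [0.364, 0.256, 0.017], [199.0, 253.0])]
top caliper [(0.72, [0.372, -0.181, 0.008], [331.0, 254.0]), (0.26, [0.456, -0.094, 0.052], [306.0, 227.0])]
top spectacles [(0.46, [0.367, -0.529, 0.028], [437.0, 258.0])]
top beaker [(0.67, [0.717, -0.277, 0.038], [361.0, 151.0])]
top pan_centre [(0.67, [0.554, -0.048, 0.053], [292.0, 197.0])]
top peg1 [(0.86, [0.554, 0.368, 0.154], [157.0, 188.0])]
```

View pics/side0.png

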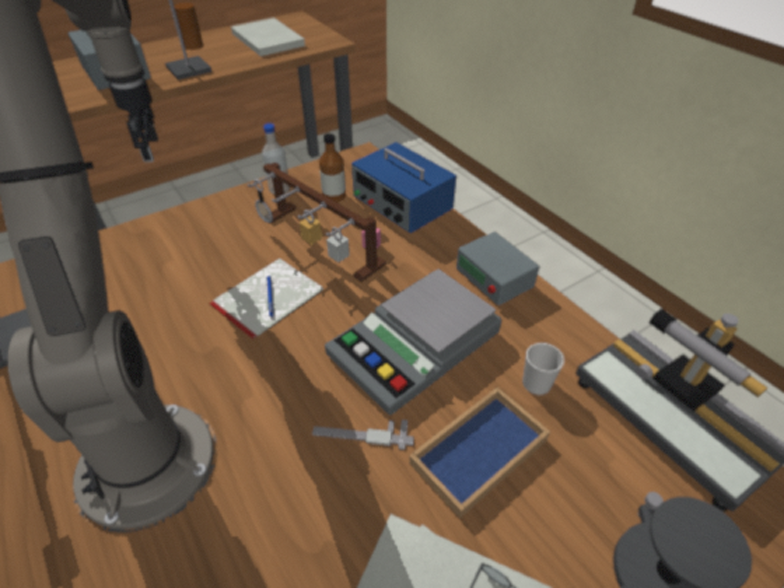

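View pics/top0.png

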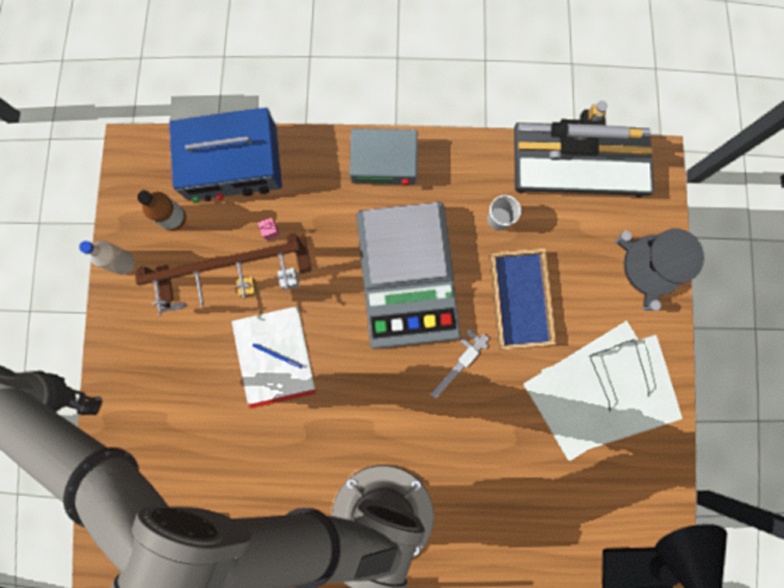

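Specimens present: brass (scaled top view about (245,287)) on peg 2 and aluminium (288,278) on peg 1. Peg 3 (200,285) looks empty, and the magnifier is on peg 4 at (165,305). The pink block at (267,228) behind the rack is a look-alike that isn't on a peg. Next I measure the geometry from depth and take one enlarged crop.

```bash
python3 - <<'E'
from h import *
p,d=save("top","rack_top.png",(85,155,235,245),5); W=cloud("top",d)
def rect(m,name):
    P=W[m][:,:2]; P=P[np.isfinite(P).all(1)]
    c,s,a=cv2.minAreaRect((P*1000).astype(np.float32)); print(name,len(P),np.round(c,1),np.round(s,1),round(a,2),"z",np.nanmedian(W[m][:,2]).round(4))
x,y,z=W[...,0],W[...,1],W[...,2]
pan=(abs(z-.072)<.006)&(x>.48)&(x<.78)&(y>-.2)&(y<.1); rect(pan,"pan")
hs=(z>.03)&(z<.09)&(x>.38)&(x<.8)&(y>-.2)&(y<.1); rect(hs,"housing")
hsv=cv2.cvtColor(p,cv2.COLOR_RGB2HSV); dk=(z>.043)&(z<.06)&(x>.4)&(x<.5)&(y>-.17)&(y<.06)
for n,lo,hi in(("on",50,80),("tare",100,125),("print",20,35),("off",0,8)):
    m=dk&(hsv[...,0]>=lo)&(hsv[...,0]<=hi)&(hsv[...,1]>130)&(hsv[...,2]>60); print(n,m.sum(),np.nanmean(W[m],0).round(4))
m=dk&(hsv[...,1]<40)&(hsv[...,2]>170);print("unit",m.sum(),np.nanmean(W[m],0).round(4))
tr=(z>.022)&(z<.045)&(x>.4)&(x<.63)&(y>-.42)&(y<-.2); rect(tr,"tray")
bar=(z>.145)&(z<.172)&(x>.5)&(x<.7)&(y>.15)&(y<.56);
P=W[bar]; print("bar z",np.nanpercentile(P[:,2],[5,50,95]).round(4)); rect(bar,"bar+pegs")
hb=bar&(x-( .0)>0); 
np.save("W.npy",W)
for n in("brass_centre","aluminium_centre"):
    for c in("top","side"):
        if c=="side": D=viewer.grab_frame("side")[1]
        WW=W if c=="top" else cloud("side",D)
        for s in nets.silhouettes(n,c)[:2]:
            Q=WW[s["mask"]];Q=Q[np.isfinite(Q).all(1)]; print(n,c,round(s["score"],2),len(Q),np.percentile(Q,[10,50,90],axis=0).round(3).tolist())
save("side","rack_side.png",(165,105,285,205),6)
E
```

```text
pan 2728 [626.9 -32.7] [176.3 175.2] 7.55 z 0.0722
housing 6633 [606.5 -35.6] [419.5 213.6] 8.44 z 0.0556
on 55 [0.435  0.017  0.0498]
tare 64 [ 0.4462 -0.0576  0.0498]
print 58 [ 0.4511 -0.0956  0.0494]
off 66 [ 0.4564 -0.1334  0.0502]
unit 90 [ 0.4627 -0.      0.0492]
tray 540 [ 510.8 -316.2] [229.3 131.3] 6.3 z 0.0302
bar z [0.1489 0.1575 0.1631]
bar+pegs 1166 [595.1 375.9] [363.2 196.7] 87.74 z 0.1575
brass_centre top 0.57 143 [[0.496, 0.3, 0.092], [0.509, 0.309, 0.126], [0.524, 0.328, 0.152]]
brass_centre side 0.8 198 [[0.495, 0.297, 0.087], [0.507, 0.303, 0.113], [0.523, 0.322, 0.128]]
aluminium_centre top 0.74 193 [[0.645, 0.274, 0.001], [0.659, 0.288, 0.048], [0.681, 0.304, 0.058]]
aluminium_centre top 0.5 143 [[0.516, 0.205, 0.099], [0.529, 0.216, 0.125], [0.545, 0.236, 0.151]]
aluminium_centre side 0.67 240 [[0.516, 0.204, 0.086], [0.529, 0.211, 0.114], [0.547, 0.232, 0.128]]
aluminium_centre side 0.6 52 [[0.644, 0.275, 0.014], [0.675, 0.282, 0.03], [0.685, 0.297, 0.047]]
```

View pics/rack_top.png

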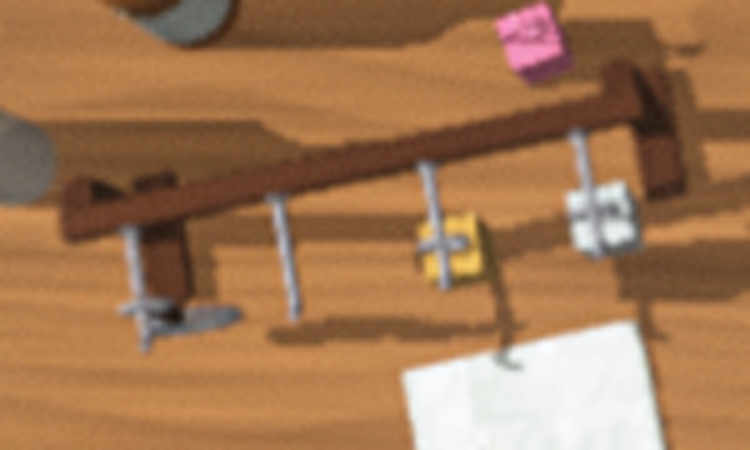

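View pics/rack_side.png

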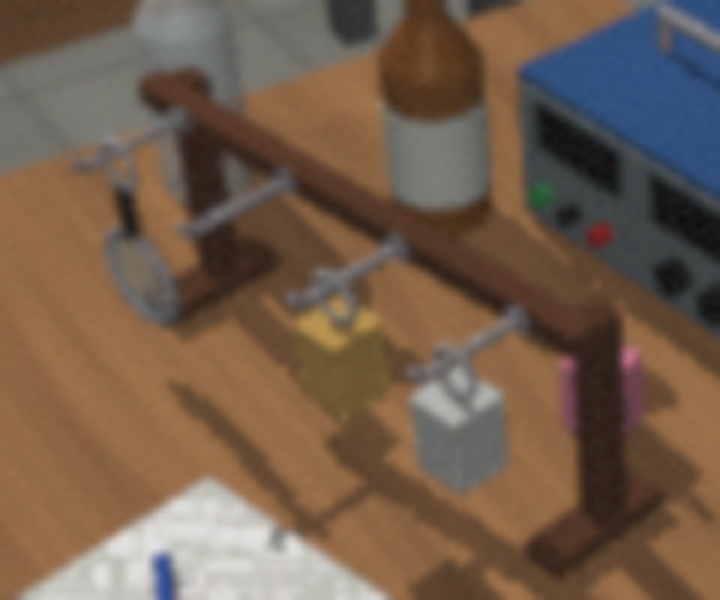

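Confirmed in the crops: only brass (top crop 450,245) and aluminium (603,220) hang on pegs. Peg 3 is empty, and the pink block stands on the table. Next: rack yaw, block centres and the first move.

```bash
cat >> h.py <<'E'
def plan(X,yaw):
    o=r.get_obs(); M=R.from_rotvec(o["orientation"]).as_matrix(); y=M[:,1]; a=np.degrees(np.arctan2(-y[0],y[1]))
    t=np.radians(yaw); d=np.array(X)-o["tcp_pos"]
    print("clock",round(o["clock"],2),"tcp",np.round(o["tcp_pos"],4),"yaw",a.round(2),"tilt",np.round(M[2,1:],4),"F",np.round(o["contact_force"],1),"w",round(o["grip_width"],4))
    print("  turn",round(-np.radians(yaw-a),4)," shift x,y,z mm:",np.round([-d[2]*1e3,1e3*(-np.sin(t)*d[0]+np.cos(t)*d[1]),1e3*(np.cos(t)*d[0]+np.sin(t)*d[1])],1))
E
python3 - <<'E'
from h import *
W=np.load("W.npy"); x,y,z=W[...,0],W[...,1],W[...,2]
m=(z>.1555)&(z<.166)&(x>.54)&(x<.66)&(y>.17)&(y<.54)
P=W[m][:,:2].astype(np.float32); v=cv2.fitLine(P,cv2.DIST_HUBER,0,.001,.001).ravel(); a=np.degrees(np.arctan2(v[0],-v[1])) if v[1]<0 else np.degrees(np.arctan2(-v[0],v[1]))
print("bar yaw",a,"pt",v[2:],len(P))
t=np.radians(a); ex=np.array([np.cos(t),np.sin(t)]); ey=np.array([-np.sin(t),np.cos(t)])
u=(P-v[2:])@ex; q=(P-v[2:])@ey; print("thick",np.percentile(u,[3,97]),"ends",q.min(),q.max())
for n,c in(("brass",(.509,.31)),("alu",(.53,.217))):
    m=(np.hypot(x-c[0],y-c[1])<.035)&(z>.119)&(z<.133); P=W[m]; Q=P[:,:2]
    r_=cv2.minAreaRect((Q*1000).astype(np.float32)); s=(Q@ex,Q@ey); cx=[(np.percentile(k,2)+np.percentile(k,98))/2 for k in s]; print(n,len(Q),np.round(r_[0],1),np.round(r_[1],1),r_[2],"rack-aligned",(cx[0]*ex+cx[1]*ey).round(4),[np.ptp(np.percentile(k,[2,98])).round(4) for k in s],"z",np.median(P[:,2]))
# peg 3 and others points
m=(z>.143)&(z<.158)&(x>.45)&(x<.66)&(y>.17)&(y<.46); P=W[m][:,:2]; u=(P-v[2:])@ex; q=(P-v[2:])@ey
k=u<-.02
print("pegs q hist",np.histogram(q[k],bins=np.arange(-.15,.15,.008)))
plan([.47,.27,.23],8)
E
```

```text
bar yaw 12.848354 pt [0.56990427 0.314547  ] 502
thick [-0.01023243  0.00998811] ends -0.12168811 0.15537332
brass 87 [510.2 317.8] [35.7 36.2] 12.04858684539795 rack-aligned [0.5101 0.3175] [np.float64(0.034), np.float64(0.0356)] z 0.12624122241469382
alu 96 [531.3 223.4] [35.9 36.7] 13.849770545959473 rack-aligned [0.5312 0.2232] [np.float64(0.0349), np.float64(0.0354)] z 0.12553742483593766
pegs q hist (array([ 0,  0,  0,  0,  0,  0,  1,  3, 34, 11,  3,  0,  0,  0,  0,  0,  0,
        0,  2,  6, 34, 13,  4,  0,  0,  0,  0,  0,  0,  0,  0,  0, 45,  3,
        0,  0,  0]), array([-0.15 , -0.142, -0.134, -0.126, -0.118, -0.11 , -0.102, -0.094,
       -0.086, -0.078, -0.07 , -0.062, -0.054, -0.046, -0.038, -0.03 ,
       -0.022, -0.014, -0.006,  0.002,  0.01 ,  0.018,  0.026,  0.034,
        0.042,  0.05 ,  0.058,  0.066,  0.074,  0.082,  0.09 ,  0.098,
        0.106,  0.114,  0.122,  0.13 ,  0.138,  0.146]))
clock 2.1 tcp [0.2708 0.6183 0.2313] yaw -23.66 tilt [-0.  0.] F [-0.  -0.2 -0.3] w 0.0853
  turn -0.5525  shift x,y,z mm: [   1.3 -372.6  148.7]
```

```bash
python3 -m pendant '[0,0,0,0,-0.1385, 0,0,0,0,-0.138, 0,0,0,0,-0.138, 0,0,0,0,-0.138, 0,0,-46,20,0, 0,0,-46,20,0, 0,0,-46,20,0, 0,0,-46,20,0, 0,0,-46,20,0, 0,0,-46,20,0, 0,0,-46,14,0, 0,0,-46,14,0, 0,0,0,0,0]' 40; python3 -c "
from h import *
plan([.4355,.0165,.09],8)"
```

```text
clock: 3.72
tcp_pos: [0.4708, 0.27, 0.2316]
orientation: [-0.105, 1.567, 0.103]
contact_force: [-0.2, 0.4, 0.1]
grip_width: 0.0001
clock 3.73 tcp [0.4708 0.27   0.2316] yaw 7.57 tilt [-0.0016  0.0009] F [-0.2  0.4  0.1] w 0.0001
  turn -0.0075  shift x,y,z mm: [ 141.6 -246.1  -70.2]
```

```bash
python3 -m pendant '[0,0,-41,-11,-0.0075, 0,0,-41,-11,0, 0,0,-41,-12,0, 0,0,-41,-12,0, 0,0,-41,-12,0, 0,0,-41,-12,0, 0,40,0,0,0, 0,40,0,0,0, 0,40,0,0,0, 0,22,0,0,0, 0,0,0,0,0]'; python3 -c "
from h import *
plan([.4355,.0165,.06],8)
save('top','on.png',(240,170,380,275),5)
"
```

```text
clock: 5.1
tcp_pos: [0.4341, 0.0216, 0.0882]
orientation: [-0.117, 1.571, 0.116]
contact_force: [0.4, -0.3, 0.5]
grip_width: 0.0
clock 5.1 tcp [0.4341 0.0216 0.0882] yaw 8.5 tilt [ 0.     -0.0032] F [ 0.4 -0.3  0.5] w 0.0
  turn 0.0088  shift x,y,z mm: [28.2 -5.3  0.7]
```

View pics/on.png

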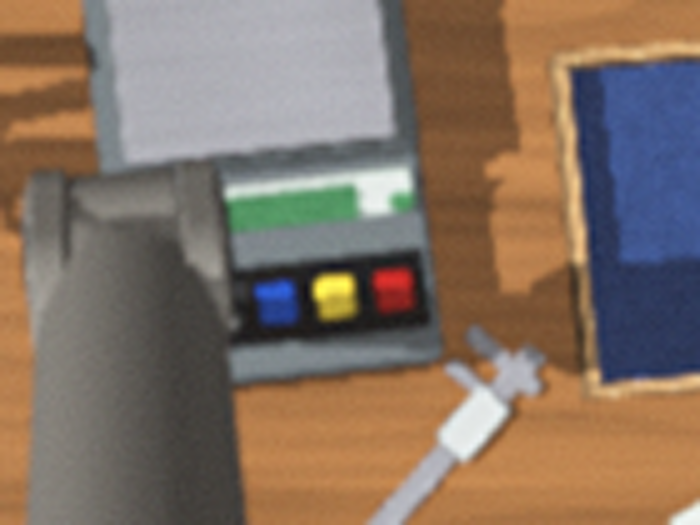

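The arm hides the key in this view (TARE, PRINT and OFF show at (277,300), (335,297) and (395,290)), so I go by the coordinates. Pressing ON.

```bash
python3 -m pendant '[0,0,-5,0,0.009, 0,20,0,0,0, 0,13,0,0,0, 0,6,0,0,0, 0,5,0,0,0, 0,0,0,0,0,0,0,0,0,0]'; python3 -c "
from h import *
plan([.4355,.0165,.045],8)
"
```

```text
clock: 6.02
tcp_pos: [0.4359, 0.016, 0.0456]
orientation: [-0.108, 1.568, 0.109]
contact_force: [-1.3, 0.3, 5.0]
grip_width: 0.0001
clock 6.03 tcp [0.4359 0.016  0.0456] yaw 7.91 tilt [0.0001 0.0002] F [-1.3  0.3  5. ] w 0.0001
  turn -0.0015  shift x,y,z mm: [ 0.6  0.6 -0.4]
```

```bash
python3 -m pendant '[0,2,0,0,0, 0,0,0,0,0, 0,0,0,0,0]'; python3 -c "
from h import *
plan([.441,-.0205,.045],8)
"; python3 -m pendant '[0,-20,0,0,0, 0,-12,0,0,0, 0,0,-38,0,0,0,0,0,0,0]';python3 -c "
from h import *
plan([.441,-.0205,.045],8)
"
```

```text
clock: 6.4
tcp_pos: [0.436, 0.0159, 0.0447]
orientation: [-0.108, 1.568, 0.109]
contact_force: [-5.9, -1.3, 25.8]
grip_width: -0.0001
clock 6.4 tcp [0.436  0.0159 0.0447] yaw 7.89 tilt [0.0005 0.0004] F [-5.9 -1.3 25.8] w -0.0001
  turn -0.0018  shift x,y,z mm: [ -0.3 -36.8  -0.1]
clock: 6.9
tcp_pos: [0.4414, -0.0239, 0.0756]
orientation: [-0.106, 1.567, 0.105]
contact_force: [0.2, -0.1, -0.3]
grip_width: -0.0003
clock 6.9 tcp [ 0.4414 -0.0239  0.0756] yaw 7.69 tilt [-0.0009  0.0008] F [ 0.2 -0.1 -0.3] w -0.0003
  turn -0.0053  shift x,y,z mm: [30.6  3.4  0.1]
```

```bash
python3 -m pendant '[0,0,3,0,-0.004, 0,18,0,0,0, 0,9,0,0,0, 0,5,0,0,0, 0,0,0,0,0,0,0,0,0,0,0,0,0,0,0]'; python3 -c "
from h import *
plan([.4462,-.058,.045],8)
"
```

```text
clock: 7.78
tcp_pos: [0.4402, -0.0175, 0.0447]
orientation: [-0.111, 1.569, 0.114]
contact_force: [-6.9, 2.8, 26.0]
grip_width: 0.0
clock 7.78 tcp [ 0.4402 -0.0175  0.0447] yaw 8.2 tilt [ 0.0016 -0.0008] F [-6.9  2.8 26. ] w 0.0
  turn 0.0035  shift x,y,z mm: [ -0.3 -40.9   0.3]
```

```bash
python3 -m pendant '[0,-20,0,0,0, 0,-12,0,0,0, 0,0,-40,0,0.003,0,0,0,0,0]';python3 -c "
from h import *
plan([.4462,-.058,.045],8)
"
```

```text
clock: 8.28
tcp_pos: [0.4466, -0.0606, 0.0756]
orientation: [-0.107, 1.567, 0.105]
contact_force: [0.3, 0.2, 0.3]
grip_width: 0.0001
clock 8.28 tcp [ 0.4466 -0.0606  0.0756] yaw 7.75 tilt [-0.0011  0.0007] F [0.3 0.2 0.3] w 0.0001
  turn -0.0044  shift x,y,z mm: [30.6  2.7 -0.1]
```

```bash
python3 -m pendant '[0,0,2,0,0, 0,18,0,0,0, 0,9,0,0,0, 0,5,0,0,0, 0,0,0,0,0,0,0,0,0,0,0,0,0,0,0]'; python3 -m pendant '[0,-40,0,0,0, 50,-50,0,0,0, 50,-50,0,0,0,50,-30,0,0,0, 50,0,40,10,-0.0425,50,0,40,10,-0.0425,50,0,0,0,0]'; python3 -c "
from h import *
plan([.5312,.2232,.20],12.85)
"
```

```text
clock: 9.15
tcp_pos: [0.4456, -0.0551, 0.0447]
orientation: [-0.109, 1.569, 0.111]
contact_force: [-8.4, 3.3, 27.0]
grip_width: 0.0001
clock: 10.02
tcp_pos: [0.453, 0.0293, 0.2134]
orientation: [-0.18, 1.563, 0.182]
contact_force: [0.0, -0.4, -0.1]
grip_width: 0.0502
clock 10.03 tcp [0.453  0.0293 0.2134] yaw 13.21 tilt [0.0008 0.0004] F [ 0.  -0.4 -0.1] w 0.0502
  turn 0.0062  shift x,y,z mm: [ 13.4 171.7 119.4]
```

```bash
python3 -m pendant '[62,0,43,30,0.006, 62,0,43,30,0,62,0,43,30,0, 62,0,43,29,0, 62,0,0,0,0,62,0,0,0,0]'; python3 -c "
from h import *
plan([.5312,.2232,.092],12.85)
p,d=save('side','alu.png',(165,85,285,185),6)
save('top','alut.png',(135,140,260,235),6)
"
```

```text
clock: 10.78
tcp_pos: [0.5315, 0.2182, 0.2128]
orientation: [-0.172, 1.565, 0.169]
contact_force: [0.1, -0.2, 0.1]
grip_width: 0.0622
clock 10.78 tcp [0.5315 0.2182 0.2128] yaw 12.44 tilt [-0.0013 -0.0013] F [ 0.1 -0.2  0.1] w 0.0622
  turn -0.0071  shift x,y,z mm: [120.8   5.    0.9]
```

View pics/alu.png

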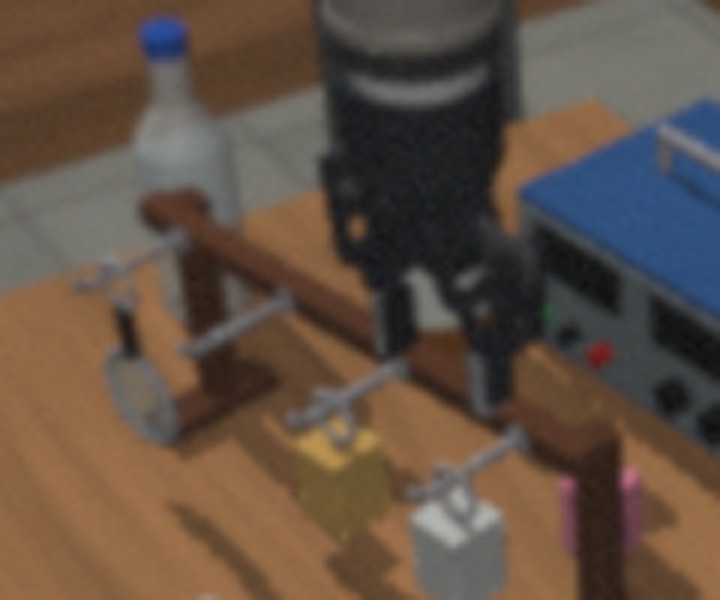

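The gripper hovers over the aluminium block (fingertips at (395,345) and (490,400), block at (460,530)). That agrees with the numbers, so I descend.

```bash
python3 -m pendant '[62,0,5,1,-0.007, 62,25,0,0,0,62,25,0,0,0, 62,25,0,0,0, 62,25,0,0,0,62,20,0,0,0,62,0,0,0,0]'; python3 -c "
from h import *
plan([.5312,.2232,.092],12.85)
"
```

```text
clock: 11.75
tcp_pos: [0.5305, 0.2239, 0.0921]
orientation: [-0.177, 1.566, 0.176]
contact_force: [-0.5, 0.8, -0.1]
grip_width: 0.0622
clock 11.75 tcp [0.5305 0.2239 0.0921] yaw 12.88 tilt [-0.0008 -0.0029] F [-0.5  0.8 -0.1] w 0.0622
  turn 0.0005  shift x,y,z mm: [ 0.1 -0.8  0.5]
```

```bash
python3 -m pendant '[20,0,0,0,0, 20,0,0,0,0,20,0,0,0,0,20,0,0,0,0]' 60;  python3 -m pendant '[20,-6,0,0,0,20,-5,0,0,0,20,0,0,0,0]'; python3 -c "
from h import *
plan([.5312,.2232,.103],12.85)
"
```

```text
clock: 12.25
tcp_pos: [0.5325, 0.225, 0.0944]
orientation: [-0.176, 1.562, 0.177]
contact_force: [-0.1, -1.1, 7.4]
grip_width: 0.0355
clock: 12.62
tcp_pos: [0.5316, 0.2249, 0.1046]
orientation: [-0.177, 1.563, 0.177]
contact_force: [-0.1, -0.2, -0.9]
grip_width: 0.0348
clock 12.62 tcp [0.5316 0.2249 0.1046] yaw 12.91 tilt [0.0002 0.0003] F [-0.1 -0.2 -0.9] w 0.0348
  turn 0.001  shift x,y,z mm: [ 1.6 -1.6 -0.8]
```

```bash
python3 -m pendant '[20,0,0,-10,0,20,0,0,-10,0,20,0,0,-10,0,20,0,0,-10,0,20,0,0,-12,0,20,0,0,-12,0,20,0,0,-4,0,20,0,0,0,0]'; python3 -c "
from h import *
plan([.5312,.2232,.103],12.85)
save('side','off.png',(165,85,285,185),6)
"
```

```text
clock: 13.62
tcp_pos: [0.4652, 0.2096, 0.1044]
orientation: [-0.177, 1.563, 0.177]
contact_force: [0.0, -0.1, -0.8]
grip_width: 0.0351
clock 13.62 tcp [0.4652 0.2096 0.1044] yaw 12.91 tilt [0.0001 0.0003] F [ 0.  -0.1 -0.8] w 0.0351
  turn 0.0011  shift x,y,z mm: [ 1.4 -1.4 67.4]
```

View pics/off.png

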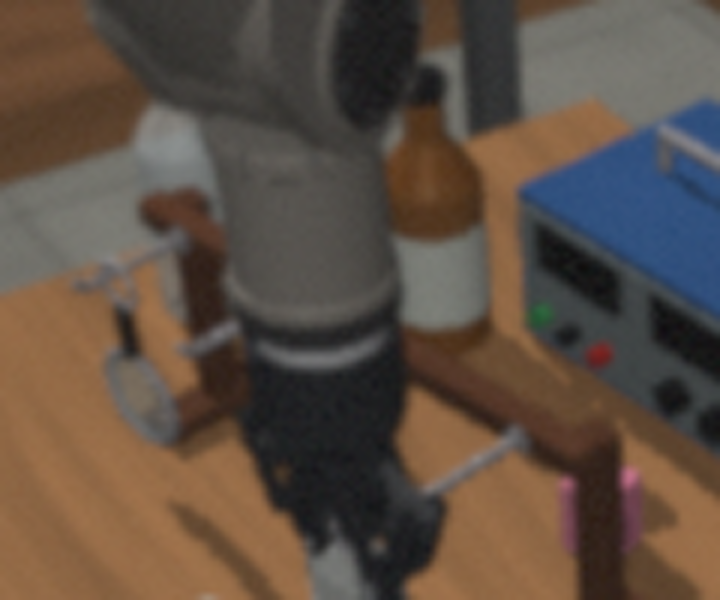

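The block is clear of the peg and held. I raise it and carry it to the left half of the pan.

```bash
python3 -m pendant '[20,-30,0,-5,0,20,-35,0,0,0,20,-35,0,0,0,20,0,-30,0,0.042,20,0,-30,10,0.042,20,0,-30,20,0,20,0,-30,30,0,20,0,-30,30,0,20,0,-30,30,0,20,0,-20,20,0,20,0,0,0,0]'; python3 -c "
from h import *
plan([.6313,.008,.0925],8)
"
```

```text
clock: 15.05
tcp_pos: [0.6316, 0.0271, 0.2028]
orientation: [-0.108, 1.569, 0.105]
contact_force: [-1.6, -0.3, -1.9]
grip_width: 0.0349
clock 15.05 tcp [0.6316 0.0271 0.2028] yaw 7.78 tilt [-0.0021 -0.0014] F [-1.6 -0.3 -1.9] w 0.0349
  turn -0.0039  shift x,y,z mm: [110.3 -18.9  -3. ]
```

```bash
python3 -m pendant '[20,0,-18,-3,-0.004,20,35,0,0,0,20,35,0,0,0,20,30,0,0,0,20,9,0,0,0,20,0,0,0,0,20,0,0,0,0]'; python3 -c "
from h import *
plan([.6313,.008,.0925],8)
"
```

```text
clock: 15.92
tcp_pos: [0.6313, 0.0128, 0.0968]
orientation: [-0.114, 1.565, 0.114]
contact_force: [0.7, 0.3, -1.4]
grip_width: 0.0349
clock 15.93 tcp [0.6313 0.0128 0.0968] yaw 8.31 tilt [-0.0001  0.0023] F [ 0.7  0.3 -1.4] w 0.0349
  turn 0.0055  shift x,y,z mm: [ 4.3 -4.8 -0.6]
```

Now lower until it touches.

```bash
python3 -m pendant '[20,3,-4,0,0.005,20,2,0,0,0,20,0,0,0,0]'; python3 -m pendant '[20,1,0,0,0,20,1,0,0,0,20,0,0,0,0]'
```

```text
clock: 16.3
tcp_pos: [0.6313, 0.0085, 0.0907]
orientation: [-0.11, 1.567, 0.109]
contact_force: [0.3, -1.5, 1.9]
grip_width: 0.0354
clock: 16.68
tcp_pos: [0.6314, 0.0085, 0.0906]
orientation: [-0.11, 1.567, 0.11]
contact_force: [-5.2, -0.9, 16.8]
grip_width: 0.0352
```

```bash
python3 -m pendant '[20,-2,0,0,0,20,0,0,0,0,62,0,0,0,0,62,0,0,0,0,62,0,0,0,0]'; python3 -m pendant '[62,-40,0,0,0,62,-40,0,0,0,62,-40,0,0,0,62,0,30,-20,0,62,0,35,-20,0,62,0,35,-15,-0.042,62,0,35,-10,-0.042,62,0,35,-10,0,62,0,35,0,0,62,0,35,0,0,62,0,0,0,0]'; python3 -c "
from h import *
plan([.5105,.3178,.21],12.85)
save('top','pan1.png',(130,130,340,270),3.5)
"
```

```text
clock: 17.3
tcp_pos: [0.6308, 0.0091, 0.09]
orientation: [-0.11, 1.568, 0.11]
contact_force: [-0.3, -0.1, 1.0]
grip_width: 0.0622
clock: 18.68
tcp_pos: [0.512, 0.2367, 0.2102]
orientation: [-0.179, 1.564, 0.182]
contact_force: [0.2, -0.4, -0.0]
grip_width: 0.0623
clock 18.68 tcp [0.512  0.2367 0.2102] yaw 13.16 tilt [ 0.0015 -0.0001] F [ 0.2 -0.4 -0. ] w 0.0623
  turn 0.0054  shift x,y,z mm: [ 0.2 79.4 16.6]
```

View pics/pan1.png

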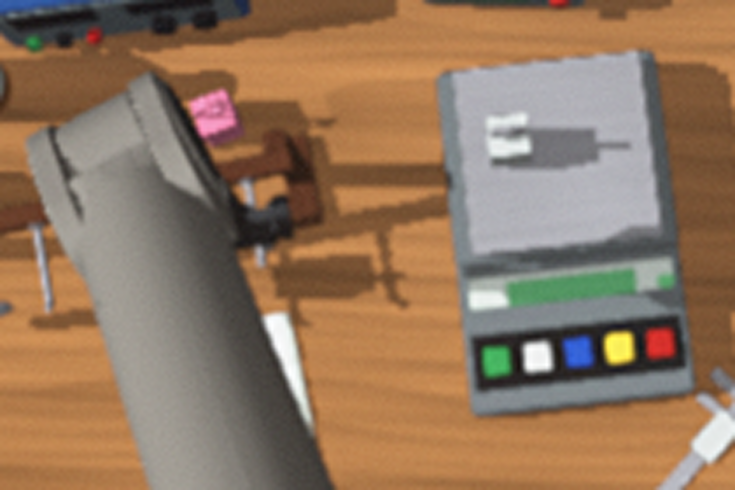

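The aluminium stands on the pan at about (508,137) in the crop. Next, brass.

```bash
python3 -m pendant '[62,0,40,9,0.005,62,0,39,8,0,62,0,0,0,0,62,0,0,0,0]'; python3 -c "
from h import *
plan([.5105,.3178,.092],12.85)"
```

```text
clock: 19.23
tcp_pos: [0.513, 0.3121, 0.21]
orientation: [-0.172, 1.564, 0.17]
contact_force: [-0.2, -0.3, 0.5]
grip_width: 0.0623
clock 19.23 tcp [0.513  0.3121 0.21  ] yaw 12.46 tilt [-0.0013 -0.0004] F [-0.2 -0.3  0.5] w 0.0623
  turn -0.0068  shift x,y,z mm: [118.    6.1  -1.2]
```

```bash
python3 -m pendant '[62,0,6,-1,-0.007, 62,25,0,0,0,62,25,0,0,0, 62,25,0,0,0, 62,25,0,0,0,62,18,0,0,0,62,0,0,0,0]'; python3 -c "
from h import *
plan([.5105,.3178,.092],12.85)
"
```

```text
clock: 20.1
tcp_pos: [0.5095, 0.3186, 0.0911]
orientation: [-0.178, 1.566, 0.176]
contact_force: [0.1, 0.1, -0.3]
grip_width: 0.0622
clock 20.1 tcp [0.5095 0.3186 0.0911] yaw 12.93 tilt [-0.0012 -0.0024] F [ 0.1  0.1 -0.3] w 0.0622
  turn 0.0015  shift x,y,z mm: [-0.9 -1.   0.8]
```

```bash
python3 -m pendant '[20,0,0,0,0, 20,0,0,0,0,20,0,0,0,0,20,0,0,0,0]' 90;  python3 -m pendant '[20,-6,0,0,0,20,-6,0,0,0,20,0,0,0,0]'; python3 -c "
from h import *
plan([.5312,.2232,.103],12.85)
"
```

```text
clock: 20.6
tcp_pos: [0.512, 0.3187, 0.0935]
orientation: [-0.176, 1.561, 0.176]
contact_force: [3.6, -3.7, 2.2]
grip_width: 0.0349
clock: 20.98
tcp_pos: [0.5099, 0.3202, 0.1047]
orientation: [-0.178, 1.563, 0.179]
contact_force: [-0.1, -0.0, -4.9]
grip_width: 0.0352
clock 20.98 tcp [0.5099 0.3202 0.1047] yaw 13.0 tilt [0.0007 0.0003] F [-0.1 -0.  -4.9] w 0.0352
  turn 0.0027  shift x,y,z mm: [  1.7 -99.3  -0.8]
```

```bash
python3 -m pendant '[20,0,0,-10,0,20,0,0,-10,0,20,0,0,-10,0,20,0,0,-10,0,20,0,0,-12,0,20,0,0,-12,0,20,0,0,-4,0,20,0,0,0,0]';python3 -m pendant '[20,-30,0,0,0,20,-35,0,0,0,20,-35,0,0,0,20,0,0,0,0]'; python3 -c "
from h import *
import numpy as np
t=np.radians(8);c=np.array([.627,-.033])+np.array([np.cos(t)*.01+np.sin(t)*.04,np.sin(t)*.01-np.cos(t)*.04]);print(c)
plan([*c,.2],8)
save('top','brass.png',(110,130,320,270),3.5)
"
```

```text
clock: 21.98
tcp_pos: [0.4438, 0.3044, 0.1044]
orientation: [-0.178, 1.563, 0.178]
contact_force: [0.6, 0.3, -5.2]
grip_width: 0.035
clock: 22.48
tcp_pos: [0.4461, 0.3056, 0.207]
orientation: [-0.174, 1.558, 0.18]
contact_force: [0.9, 0.5, -5.4]
grip_width: 0.035
[ 0.6424696  -0.07121899]
clock 22.48 tcp [0.4461 0.3056 0.207 ] yaw 12.93 tilt [0.003 0.006] F [ 0.9  0.5 -5.4] w 0.035
  turn 0.086  shift x,y,z mm: [   7.  -400.5  142.1]
```

View pics/brass.png

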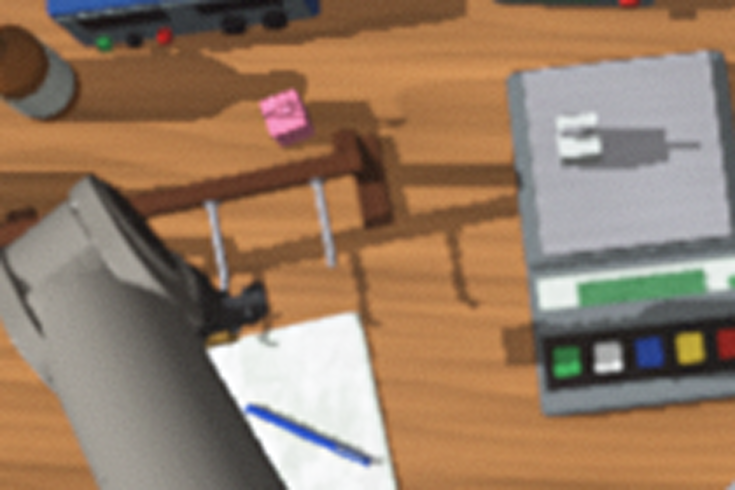

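Both pegs are empty and brass is in the gripper (crop 225,335). Carrying it over to the right half of the pan.

```bash
python3 -m pendant '[20,0,-35,8,0.043,20,0,-35,8,0.043,20,0,-37,14,0,20,0,-37,14,0,20,0,-37,14,0,20,0,-37,14,0,20,0,-37,14,0,20,0,-37,14,0,20,0,-37,14,0,20,0,-37,14,0,20,0,-35,14,0,20,0,0,0,0,20,0,0,0,0]'; python3 -c "
from h import *
plan([.6425,-.0712,.0985],8)
"
```

```text
clock: 24.15
tcp_pos: [0.6437, -0.0706, 0.202]
orientation: [-0.11, 1.572, 0.111]
contact_force: [-0.4, 1.1, -6.8]
grip_width: 0.0349
clock 24.15 tcp [ 0.6437 -0.0706  0.202 ] yaw 8.03 tilt [ 0.0009 -0.0035] F [-0.4  1.1 -6.8] w 0.0349
  turn 0.0005  shift x,y,z mm: [103.5  -0.4  -1.3]
```

```bash
python3 -m pendant '[20,35,0,-1,0,20,35,0,0,0,20,30,0,0,0,20,4,0,0,0,20,0,0,0,0,20,0,0,0,0]'; python3 -m pendant '[20,3,0,0,0,20,2,0,0,0,20,0,0,0,0]'
```

```text
clock: 24.9
tcp_pos: [0.6449, -0.0711, 0.1019]
orientation: [-0.11, 1.565, 0.11]
contact_force: [0.1, -0.0, -4.8]
grip_width: 0.0349
clock: 25.28
tcp_pos: [0.6437, -0.0712, 0.0952]
orientation: [-0.11, 1.568, 0.11]
contact_force: [-0.4, 0.1, -5.6]
grip_width: 0.035
```

```bash
python3 -m pendant '[20,2,0,0,0,20,1,0,0,0,20,0,0,0,0]'; python3 -m pendant '[20,2,0,0,0,20,0,0,0,0,20,0,0,0,0]'
```

```text
clock: 25.65
tcp_pos: [0.6437, -0.0713, 0.0922]
orientation: [-0.11, 1.568, 0.11]
contact_force: [-0.9, -0.6, -5.5]
grip_width: 0.035
clock: 26.02
tcp_pos: [0.644, -0.0713, 0.0904]
orientation: [-0.11, 1.568, 0.11]
contact_force: [1.7, -0.5, -3.6]
grip_width: 0.0349
```

Contact is starting. One more millimetre, then release and clear off toward PRINT.

```bash
python3 -m pendant '[20,1,0,0,0,20,0,0,0,0,62,0,0,0,0,62,0,0,0,0,62,0,0,0,0]'; python3 -m pendant '[62,-40,0,0,0,62,-40,0,0,0,62,-40,0,0,0,30,0,0,-40,0,0,0,0,-50,0,0,0,0,-50,0,0,0,0,-40,0,0,0,0,0,0]'; python3 -c "
from h import *
plan([.4514,-.0956,.07],8)
p,d=save('side','pan2.png',(200,160,400,320),4)
p,d=viewer.grab_frame('top');W=cloud('top',d);print(len(nets.look_for('aluminium_centre','top')))
for n,c in(('brass',(.6425,-.0712)),('alu',(.6313,.008))):
    m=(np.hypot(W[...,0]-c[0],W[...,1]-c[1])<.04)&(W[...,2]>.085)&(W[...,2]<.14);print(n,m.sum(),np.nanmedian(W[m],0))
    m&=(abs(W[...,2]-.122)<.006);print('  top face',m.sum(),cv2.minAreaRect((W[m][:,:2]*1000).astype(np.float32)) if m.sum()>3 else 0)
"
```

```text
clock: 26.65
tcp_pos: [0.6439, -0.0714, 0.0893]
orientation: [-0.11, 1.568, 0.11]
contact_force: [0.9, 0.5, -0.2]
grip_width: 0.0616
clock: 27.65
tcp_pos: [0.4629, -0.0972, 0.2093]
orientation: [-0.108, 1.569, 0.109]
contact_force: [0.8, -0.2, 0.6]
grip_width: -0.0002
clock 27.65 tcp [ 0.4629 -0.0972  0.2093] yaw 7.92 tilt [ 0.0007 -0.001 ] F [ 0.8 -0.2  0.6] w -0.0002
  turn -0.0014  shift x,y,z mm: [139.3   3.1 -11.2]
2
brass 149 [ 0.63713636 -0.06842536  0.12115532]
  top face 110 ((641.9805908203125, -68.7864761352539), (36.43347930908203, 35.91766357421875), 8.402115821838379)
alu 133 [0.62344007 0.00986705 0.12195715]
  top face 100 ((630.2418823242188, 11.31519889831543), (36.59291076660156, 34.92332458496094), 4.121903419494629)
```

View pics/pan2.png

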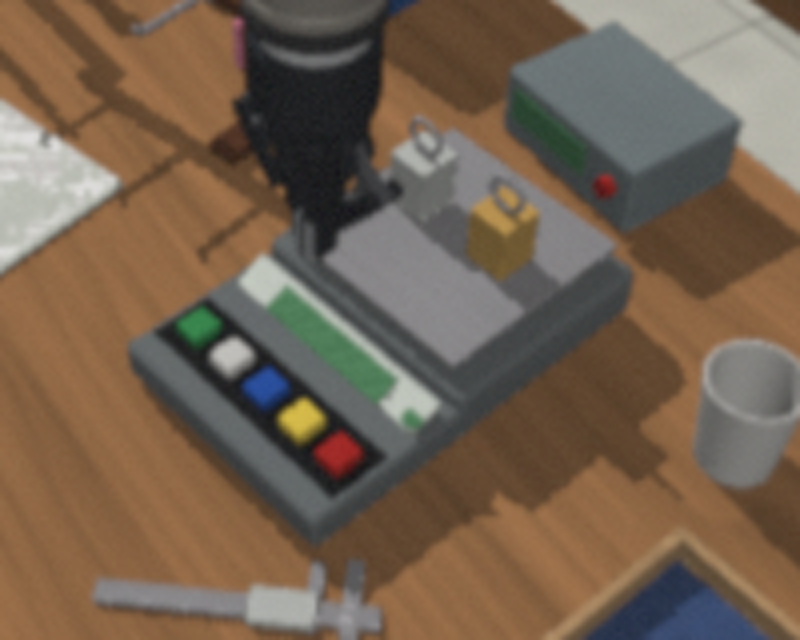

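Both specimens stand on the pan (aluminium (425,175), brass (503,235)) and the gripper is clear of them. Pressing PRINT.

```bash
python3 -m pendant '[0,40,3,-11,0, 0,45,0,0,0, 0,45,0,0,0,0,0,0,0,0,0,0,0,0,0]'; python3 -c "
from h import *
plan([.4514,-.0956,.045],8)"
```

```text
clock: 28.42
tcp_pos: [0.4558, -0.095, 0.0803]
orientation: [-0.11, 1.567, 0.11]
contact_force: [0.4, 0.1, 1.6]
grip_width: -0.0003
clock 28.43 tcp [ 0.4558 -0.095   0.0803] yaw 8.04 tilt [-0.0004  0.0013] F [0.4 0.1 1.6] w -0.0003
  turn 0.0007  shift x,y,z mm: [35.3  0.  -4.4]
```

```bash
python3 -m pendant '[0,16,0,-4,0, 0,14,0,0,0, 0,7,0,0,0, 0,0,0,0,0,0,0,0,0,0,0,0,0,0,0]'; python3 -c "
from h import *
plan([.4514,-.0956,.045],8)"
```

```text
clock: 29.18
tcp_pos: [0.4519, -0.0956, 0.0447]
orientation: [-0.109, 1.565, 0.11]
contact_force: [-5.7, 1.1, 26.9]
grip_width: -0.0004
clock 29.18 tcp [ 0.4519 -0.0956  0.0447] yaw 8.01 tilt [0.0003 0.0028] F [-5.7  1.1 26.9] w -0.0004
  turn 0.0002  shift x,y,z mm: [-0.3  0.  -0.5]
```

```bash
python3 -m pendant '[0,-45,0,0,0, 30,-45,0,0,0,62,-45,0,0,0,62,-30,0,0,0,62,0,0,48,0,62,0,0,48,0,62,0,0,48,0,62,0,0,46,0,62,0,0,0,0,62,0,0,0,0]'; python3 -c "
from h import *
plan([.6435,-.0705,.0905],8)"
```

```text
clock: 30.42
tcp_pos: [0.6378, -0.0693, 0.2072]
orientation: [-0.11, 1.569, 0.11]
contact_force: [0.1, -0.6, -0.2]
grip_width: 0.062
clock 30.43 tcp [ 0.6378 -0.0693  0.2072] yaw 8.01 tilt [-0.0002 -0.001 ] F [ 0.1 -0.6 -0.2] w 0.062
  turn 0.0002  shift x,y,z mm: [116.7  -2.    5.5]
```

```bash
python3 -m pendant '[62,20,-2,5,0, 62,35,0,0,0,62,35,0,0,0,62,26,0,0,0,62,0,0,0,0]';python3 -m pendant '[20,0,0,0,0,20,0,0,0,0,20,0,0,0,0,20,0,0,0,0]' 90; python3 -c "
from h import *
viewer.grab_frame('top')
p,d=viewer.grab_frame('top');W=cloud('top',d);x,y,z=W[...,0],W[...,1],W[...,2]
tr=(z>.022)&(z<.045)&(x>.35)&(x<.66)&(y>-.46)&(y<-.2)
P=W[tr][:,:2];print(cv2.minAreaRect((P*1000).astype(np.float32)))
print([(k['score'],k['location']) for k in nets.look_for('tray_floor','top')])
plan([.6435,-.0705,.20],8)"
```

```text
clock: 31.05
tcp_pos: [0.6409, -0.0704, 0.0884]
orientation: [-0.109, 1.574, 0.11]
contact_force: [0.1, -0.2, 0.2]
grip_width: 0.0622
clock: 31.55
tcp_pos: [0.6446, -0.0707, 0.0928]
orientation: [-0.11, 1.566, 0.109]
contact_force: [-2.1, -1.5, 7.2]
grip_width: 0.035
((511.7747497558594, -376.3049011230469), (229.97117614746094, 133.32630920410156), 5.747583389282227)
[(0.68, [0.5164, -0.3766, 0.0118])]
clock 31.7 tcp [ 0.6446 -0.0706  0.0929] yaw 8.02 tilt [-0.0005  0.0023] F [-1.3 -0.8  6.5] w 0.0348
  turn 0.0003  shift x,y,z mm: [-107.1    0.3   -1.1]
```

The tray has been knocked about 6 cm to the right, to centre (0.512, -0.376) with yaw 5.7°. I re-aim at the new pose.

```bash
python3 -m pendant '[20,-25,0,0,0,20,-35,0,0,0,20,-45,0,0,0,20,0,0,0,0]'; python3 -m pendant '[20,0,-36,-16,0,20,0,-36,-16,0,20,0,-36,-16,0,20,0,-36,-16,0,20,0,-36,-16,0,20,0,-36,-16,0,20,0,-36,-16,0,20,0,-34,-17,0.039,20,0,0,0,0,20,0,0,0,0]'; python3 -c "
from h import *
plan([.5567,-.3715,.04],5.75)"
```

```text
clock: 32.2
tcp_pos: [0.6457, -0.0705, 0.1996]
orientation: [-0.11, 1.561, 0.11]
contact_force: [1.4, -0.7, -5.8]
grip_width: 0.0344
clock: 33.45
tcp_pos: [0.5551, -0.3703, 0.1942]
orientation: [-0.078, 1.572, 0.081]
contact_force: [1.0, 0.5, -5.2]
grip_width: 0.0347
clock 33.45 tcp [ 0.5551 -0.3703  0.1942] yaw 5.8 tilt [ 0.0025 -0.0024] F [ 1.   0.5 -5.2] w 0.0347
  turn 0.0009  shift x,y,z mm: [154.2  -1.3   1.5]
```

```bash
python3 -m pendant '[20,40,-1,1,0,20,40,0,0,0,20,40,0,0,0,20,30,0,0,0,20,4,0,0,0,20,0,0,0,0,20,0,0,0,0]'; python3 -m pendant '[20,3,0,0,0,20,1,0,0,0,20,0,0,0,0]'
```

```text
clock: 34.33
tcp_pos: [0.5582, -0.3727, 0.044]
orientation: [-0.081, 1.567, 0.079]
contact_force: [0.3, 0.4, -4.8]
grip_width: 0.0348
clock: 34.7
tcp_pos: [0.557, -0.3723, 0.0384]
orientation: [-0.079, 1.569, 0.079]
contact_force: [-0.8, -0.0, -5.9]
grip_width: 0.0344
```

```bash
python3 -m pendant '[20,4,0,0,0,20,3,0,0,0,20,0,0,0,0,20,0,0,0,0]'; python3 -m pendant '[20,3,0,0,0,20,1,0,0,0,20,0,0,0,0,20,0,0,0,0]'
```

```text
clock: 35.2
tcp_pos: [0.557, -0.3724, 0.0313]
orientation: [-0.079, 1.569, 0.079]
contact_force: [0.1, 0.3, -5.1]
grip_width: 0.0349
clock: 35.7
tcp_pos: [0.5573, -0.3727, 0.0289]
orientation: [-0.079, 1.568, 0.079]
contact_force: [-3.1, 2.4, 5.4]
grip_width: 0.0347
```

```bash
python3 -m pendant '[20,-1,0,0,0,52,0,0,0,0,52,0,0,0,0,52,0,0,0,0]'; python3 -m pendant '[52,-40,0,0,0,52,-45,0,0,0,52,-45,0,0,0,52,-45,0,0,0,62,0,45,12,-0.039,62,0,45,12,0,62,0,45,12,0,62,0,45,12,0,62,0,45,12,0,62,0,45,12,0,62,0,45,12,0,62,0,45,12,0,62,0,0,0,0,62,0,0,0,0]'; python3 -c "
from h import *
plan([.631,.0095,.0905],8)
p,d=viewer.grab_frame('top');W=cloud('top',d)
m=(np.hypot(W[...,0]-.557,W[...,1]+.372)<.045)&(W[...,2]>.04)&(W[...,2]<.12);print(m.sum(),np.nanmedian(W[m],0))
m&=abs(W[...,2]-.058)<.006;print('brass top face',m.sum(),cv2.minAreaRect((W[m][:,:2]*1000).astype(np.float32)))"
```

```text
clock: 36.2
tcp_pos: [0.5573, -0.3726, 0.0284]
orientation: [-0.08, 1.569, 0.079]
contact_force: [-0.1, 0.4, 0.4]
grip_width: 0.0523
clock: 37.95
tcp_pos: [0.6035, -0.0033, 0.2033]
orientation: [-0.11, 1.568, 0.11]
contact_force: [-0.0, -0.8, -0.3]
grip_width: 0.0617
clock 37.95 tcp [ 0.6035 -0.0033  0.2033] yaw 8.03 tilt [-0.0006 -0.    ] F [-0.  -0.8 -0.3] w 0.0617
  turn 0.0005  shift x,y,z mm: [112.8   8.9  29. ]
136 [ 0.55318569 -0.3693125   0.05878852]
brass top face 97 ((555.1123657226562, -371.5511169433594), (36.823360443115234, 34.17292785644531), 7.006243705749512)
```

Brass stands in the tray. Next, aluminium.

```bash
python3 -m pendant '[62,0,9,29,0,62,0,0,0,0,62,35,0,0,0,62,35,0,0,0,62,34,0,0,0,62,8,0,0,0,62,0,0,0,0,62,0,0,0,0]';python3 -c "
from h import *
plan([.631,.0095,.0905],8)"
```

```text
clock: 39.0
tcp_pos: [0.6321, 0.0098, 0.0929]
orientation: [-0.11, 1.565, 0.11]
contact_force: [-0.6, 0.5, 0.6]
grip_width: 0.0618
clock 39.0 tcp [0.6321 0.0098 0.0929] yaw 8.0 tilt [-0.0002  0.0025] F [-0.6  0.5  0.6] w 0.0618
  turn 0.0  shift x,y,z mm: [ 2.4 -0.1 -1.1]
```

```bash
python3 -m pendant '[62,2,0,-1,0,20,0,0,0,0,20,0,0,0,0,20,0,0,0,0,20,0,0,0,0]' 80; python3 -m pendant '[20,-25,0,0,0,20,-35,0,0,0,20,-45,0,0,0,20,0,0,0,0]';python3 -c "
from h import *
p,d=viewer.grab_frame('top');W=cloud('top',d);x,y,z=W[...,0],W[...,1],W[...,2]
tr=(z>.022)&(z<.045)&(x>.35)&(x<.66)&(y>-.48)&(y<-.2)
P=W[tr][:,:2];c=cv2.minAreaRect((P*1000).astype(np.float32));print(c)
t=np.radians(5.75);plan([c[0][0]/1e3-.045*np.cos(t),c[0][1]/1e3-.045*np.sin(t),.2],8)"
```

```text
clock: 39.62
tcp_pos: [0.6305, 0.0101, 0.0899]
orientation: [-0.11, 1.567, 0.11]
contact_force: [0.7, -0.1, 6.5]
grip_width: 0.0349
clock: 40.12
tcp_pos: [0.6322, 0.01, 0.1977]
orientation: [-0.11, 1.562, 0.11]
contact_force: [-0.5, 0.2, -2.4]
grip_width: 0.0348
((488.42462158203125, -383.3792724609375), (281.5215759277344, 149.04466247558594), 9.329641342163086)
clock 40.17 tcp [0.6307 0.0101 0.1954] yaw 8.03 tilt [0.     0.0024] F [-0.3 -0.4 -2.3] w 0.0349
  turn 0.0005  shift x,y,z mm: [  -4.6 -368.1 -240.6]
```

```bash
python3 -m pendant '[20,0,-40,-24,0,20,0,-40,-24,0,20,0,-40,-24,0,20,0,-40,-24,0,20,0,-40,-24,0,20,0,-40,-24,0,20,0,-40,-24,0,20,0,-40,-24,0,20,0,-44,-24,0.039,20,0,0,0,0,20,0,0,0,0]'; python3 -c "
from h import *
plan([.467,-.3805,.05],5.75)
p,d=save('side','tray.png',(260,230,420,350),5);W=cloud('side',d);x,y,z=W[...,0],W[...,1],W[...,2]
p,d=viewer.grab_frame('top');W=cloud('top',d);x,y,z=W[...,0],W[...,1],W[...,2]
tr=(z>.022)&(z<.045)&(x>.35)&(x<.66)&(y>-.453)&(y<-.2);print(cv2.minAreaRect((W[tr][:,:2]*1000).astype(np.float32)))"
```

```text
clock: 41.55
tcp_pos: [0.4664, -0.3794, 0.1926]
orientation: [-0.078, 1.572, 0.081]
contact_force: [0.1, 0.3, -2.3]
grip_width: 0.035
clock 41.55 tcp [ 0.4664 -0.3794  0.1926] yaw 5.8 tilt [ 0.0023 -0.0021] F [ 0.1  0.3 -2.3] w 0.035
  turn 0.0009  shift x,y,z mm: [142.6  -1.1   0.5]
((511.6286315917969, -375.6657409667969), (228.7799835205078, 132.70098876953125), 6.121540546417236)
```

View pics/tray.png

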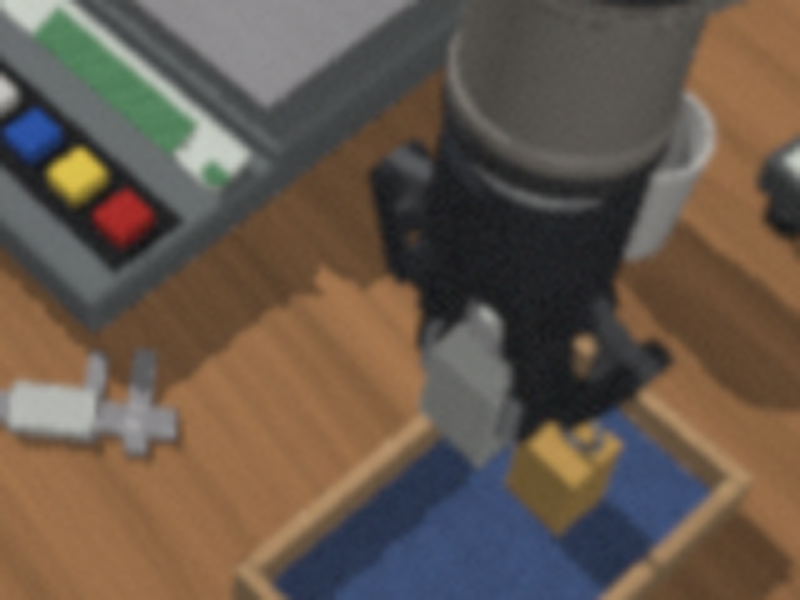

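Brass stands in the tray (565,475), and the tray hasn't moved since (0.512, -0.376). Lowering the aluminium into the near half.

```bash
python3 -m pendant '[20,40,-1,0,0,20,40,0,0,0,20,40,0,0,0,20,30,0,0,0,20,0,0,0,0,20,0,0,0,0]'; python3 -m pendant '[20,5,0,0,0,20,4,0,0,0,20,0,0,0,0,20,0,0,0,0]'
```

```text
clock: 42.4
tcp_pos: [0.4682, -0.3813, 0.0453]
orientation: [-0.081, 1.568, 0.08]
contact_force: [0.7, -0.7, -1.3]
grip_width: 0.0349
clock: 42.9
tcp_pos: [0.4671, -0.3816, 0.0354]
orientation: [-0.079, 1.569, 0.079]
contact_force: [-0.3, -0.3, -1.8]
grip_width: 0.035
```

```bash
python3 -m pendant '[20,4,0,0,0,20,3,0,0,0,20,0,0,0,0,20,0,0,0,0]'; python3 -m pendant '[20,1,0,0,0,20,1,0,0,0,20,0,0,0,0,20,0,0,0,0]'
```

```text
clock: 43.4
tcp_pos: [0.4671, -0.3815, 0.0282]
orientation: [-0.079, 1.569, 0.079]
contact_force: [0.3, -0.6, -1.6]
grip_width: 0.035
clock: 43.9
tcp_pos: [0.4671, -0.3815, 0.0263]
orientation: [-0.079, 1.569, 0.08]
contact_force: [-0.4, 0.5, -1.4]
grip_width: 0.0348
```

```bash
python3 -m pendant '[20,1,0,0,0,20,0,0,0,0,20,0,0,0,0]'; python3 -m pendant '[20,1,0,0,0,20,0,0,0,0,20,0,0,0,0]'
```

```text
clock: 44.28
tcp_pos: [0.4672, -0.3816, 0.026]
orientation: [-0.079, 1.569, 0.079]
contact_force: [-1.7, 2.0, 5.6]
grip_width: 0.035
clock: 44.65
tcp_pos: [0.4672, -0.3816, 0.0259]
orientation: [-0.079, 1.569, 0.08]
contact_force: [-5.3, 2.9, 15.2]
grip_width: 0.0352
```

```bash
python3 -m pendant '[20,-1,0,0,0,52,0,0,0,0,52,0,0,0,0,52,0,0,0,0]'; python3 -m pendant '[52,-30,0,0,0,52,-45,0,0,0,52,-45,0,0,0,40,-45,0,0,0,0,0,40,0,-0.039,0,0,40,0,0,0,0,40,0,0,0,0,40,0,0,0,0,40,2,0,0,0,44,2,0,0,0,0,0,0,0,0,0,0,0]'; python3 -c "
from h import *
plan([.4564,-.1334,.075],8)
p,d=save('top','trayt.png',(290,160,440,280),5);W=cloud('top',d);x,y,z=W[...,0],W[...,1],W[...,2]
tr=(z>.022)&(z<.045)&(x>.35)&(x<.66)&(y>-.453)&(y<-.2);print(cv2.minAreaRect((W[tr][:,:2]*1000).astype(np.float32)))
for n,c in(('brass',(.557,-.372)),('alu',(.467,-.3815))):
    m=(np.hypot(x-c[0],y-c[1])<.045)&(abs(z-.058)<.006);print(n,m.sum(),cv2.minAreaRect((W[m][:,:2]*1000).astype(np.float32)))"
```

```text
clock: 45.15
tcp_pos: [0.4671, -0.3816, 0.0251]
orientation: [-0.079, 1.569, 0.079]
contact_force: [-0.5, 0.1, 0.2]
grip_width: 0.0523
clock: 46.65
tcp_pos: [0.4386, -0.1397, 0.1904]
orientation: [-0.11, 1.568, 0.11]
contact_force: [0.1, -0.0, -0.5]
grip_width: 0.0001
clock 46.65 tcp [ 0.4386 -0.1397  0.1904] yaw 8.03 tilt [-0.0004  0.0004] F [ 0.1 -0.  -0.5] w 0.0001
  turn 0.0005  shift x,y,z mm: [115.4   3.8  18.5]
((511.1688232421875, -375.7271423339844), (229.949462890625, 131.78887939453125), 6.2225213050842285)
brass 101 ((555.3971557617188, -371.23687744140625), (36.604000091552734, 34.841156005859375), 6.139311790466309)
alu 108 ((470.26666259765625, -378.689208984375), (36.473785400390625, 38.57960891723633), 4.692412853240967)
```

View pics/trayt.png

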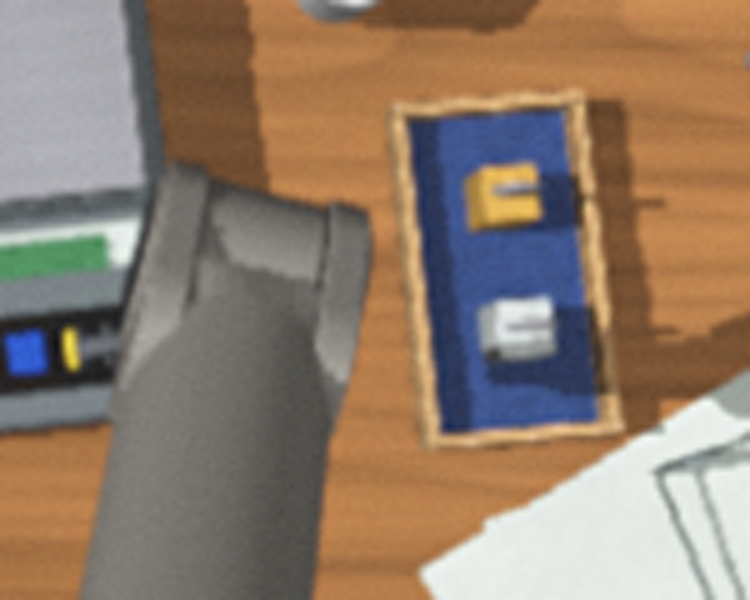

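Both stand inside the tray (brass (507,195), aluminium (518,327)). Pressing OFF.

```bash
python3 -m pendant '[0,0,4,18,0, 0,40,0,0,0, 0,40,0,0,0,0,35,0,0,0,0,0,0,0,0,0,0,0,0,0]'; python3 -c "
from h import *
plan([.4564,-.1334,.045],8)"
```

```text
clock: 47.45
tcp_pos: [0.4571, -0.1331, 0.0761]
orientation: [-0.11, 1.567, 0.109]
contact_force: [0.1, -0.8, 0.7]
grip_width: -0.0001
clock 47.45 tcp [ 0.4571 -0.1331  0.0761] yaw 7.99 tilt [-0.0005  0.0012] F [ 0.1 -0.8  0.7] w -0.0001
  turn -0.0001  shift x,y,z mm: [31.1 -0.2 -0.7]
```

```bash
python3 -m pendant '[0,18,0,0,0, 0,9,0,0,0, 0,6,0,0,0, 0,0,0,0,0,0,0,0,0,0,0,0,0,0,0]'; python3 -m pendant '[0,-30,0,0,0,0,-40,0,0,0,0,-40,0,0,0,0,0,40,0,0,0,0,40,0,0,0,0,40,0,0,0,0,40,0,0,0,0,40,0,0,0,0,0,0,0,0,0,0,0,0,0,0,0]'; python3 -c "
from h import *
p,d=viewer.grab_frame('top');W=cloud('top',d);x,y,z=W[...,0],W[...,1],W[...,2];hsv=cv2.cvtColor(p,cv2.COLOR_RGB2HSV)
dk=(z>.04)&(z<.06)&(x>.4)&(x<.5)&(y>-.17)&(y<.06)
for n,lo,hi in(('on',50,80),('tare',100,125),('print',20,35),('off',0,8)):
    m=dk&(hsv[...,0]>=lo)&(hsv[...,0]<=hi)&(hsv[...,1]>130)&(hsv[...,2]>60); print(n,m.sum(),np.nanmedian(W[m],0).round(4))
for n,c in(('brass',(.557,-.372)),('alu',(.467,-.3815))):
    m=(np.hypot(x-c[0],y-c[1])<.045)&(abs(z-.058)<.006);print(n,m.sum(),np.round(cv2.minAreaRect((W[m][:,:2]*1000).astype(np.float32))[0]))"
```

```text
clock: 48.2
tcp_pos: [0.4571, -0.1329, 0.0447]
orientation: [-0.109, 1.565, 0.11]
contact_force: [-4.7, 2.0, 23.9]
grip_width: 0.0001
on 61 [0.4351 0.0182 0.0494]
tare 71 [ 0.4461 -0.0586  0.0493]
print 5 [ 0.4409 -0.0876  0.043 ]
off 0 [nan nan nan]
brass 100 [ 555. -372.]
alu 100 [ 470. -379.]invalid input
  return np.nanmean(a, axis, out=out, keepdims=keepdims)
```

OFF bottomed out, but the retreat was refused because I miscounted the numbers. Retreating now.

```bash
python3 -m pendant '[0,-30,0,0,0, 0,-40,0,0,0, 0,-40,0,0,0, 0,0,45,0,0, 0,0,45,0,0, 0,0,45,0,0, 0,0,45,0,0, 0,0,45,0,0, 0,0,0,0,0, 0,0,0,0,0]'; python3 -c "
from h import *
p,d=viewer.grab_frame('top');W=cloud('top',d);x,y,z=W[...,0],W[...,1],W[...,2];hsv=cv2.cvtColor(p,cv2.COLOR_RGB2HSV)
dk=(z>.04)&(z<.06)&(x>.4)&(x<.5)&(y>-.17)&(y<.06)
for n,lo,hi in(('on',50,80),('tare',100,125),('print',20,35),('off',0,8)):
    m=dk&(hsv[...,0]>=lo)&(hsv[...,0]<=hi)&(hsv[...,1]>130)&(hsv[...,2]>60); print(n,m.sum(),np.nanmedian(W[m],0).round(4))
for n,c in(('brass',(.557,-.372)),('alu',(.467,-.3815))):
    m=(np.hypot(x-c[0],y-c[1])<.045)&(abs(z-.058)<.006);print(n,m.sum(),np.round(cv2.minAreaRect((W[m][:,:2]*1000).astype(np.float32))[0]))
r.hand_in()"
```

```text
clock: 49.5
tcp_pos: [0.4245, 0.0895, 0.1527]
orientation: [-0.11, 1.567, 0.11]
contact_force: [-0.1, -0.8, -0.9]
grip_width: 0.0
on 61 [0.435  0.0181 0.0491]
tare 66 [ 0.4455 -0.0586  0.0495]
print 71 [ 0.4503 -0.0969  0.0487]
off 72 [ 0.4574 -0.1331  0.0489]
brass 93 [ 556. -372.]
alu 109 [ 470. -379.]
the job is handed in; nothing more can be done
```

The job is done and handed in at about 49.6 s on the robot's clock, out of 210 s; `hand_in` gives no verdict.

- **Weighing:** I pressed ON, UNIT and TARE with the pan empty, each down to its stop at about 26 N. Brass and aluminium were the only specimens on the rack. I lifted both onto the pan, pressed PRINT, moved both into the tray and then pressed OFF.
- **Tray:** it was knocked about 6 cm to the right during the run. I re-measured it before the first tray placement and aimed at the new position.
- **Last checks:** both specimens stand inside the tray and the gripper is clear of them. ON, TARE, PRINT and OFF read about 49 mm high, so they are up. I did not measure UNIT at the end, but it looked level with the other keys in the pictures after its press.
- **What went wrong:** one retreat command was refused because I miscounted its numbers, so OFF stayed down a moment longer before I lifted off. One tray measurement was spoiled by the spectacles; I repeated it and it agreed with the earlier one.

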